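# Open and switch on the carat balance

### The job

Get the covered carat balance ready for weighing a stone: press down the release tab at its front so that the sprung cover pops up, push the cover all the way back until it stays fully open, then press the round key inside to switch the balance on. Work with the fingertips only: pick nothing up, leave the balance standing where it is, touch neither the weighing pan nor the square key, and do not disturb the small things lying around it.

Things in the scene. Friction and masses are not known exactly. Their poses are not given: they have to be found in the camera images.
- balance: the carat balance: a grey case 116 mm deep, 132 mm wide and 32 mm high on rubber feet, standing loose on the bench, 1.5 kg in all, with a black cover over its top (closed height 48 mm). Origin at the centre of its underside; x points to its hinge (back, away from the robot), -x to its release tab, y to the left, z up. It stands turned clockwise (seen from above) by up to about 0.5 rad, so that its front looks more or less at the robot
- tab_pad (a point): the point to press on the release tab: on the ribbed upper face of the black paddle, about 26 mm above the bench, that sticks out from the middle of the front of the case. The paddle is 26 mm wide; its free front edge lies 9 mm ahead of this point, and the upright hook that holds the cover shut stands 17 mm behind it
- release_tab (a joint): rad the paddle is pressed down: 0 at rest, 0.32 (8 mm down at tab_pad) at its stop. It lets the cover go at about 0.18 (4.5 mm down at tab_pad), takes about 3 to 5 N there and springs back when let go
- cover_hinge (a point): the middle of the cover's hinge axis, which runs along the balance's y, 58 mm behind its centre and 34 mm above the bench; it does not move with the cover
- cover (a joint): rad the cover is open: 0 shut and latched, about 0.72 where its kick-up spring leaves it, 1.7 at its stop, leaning a little back. The hinge is stiff enough (0.04 N m) that the cover stays where it is left beyond 0.72
- cover_edge (a point): the middle of the lower front edge of the cover, 114 mm from the hinge axis (level with it when shut); moves with the cover. The cover is a black shell 114 x 130 mm with a 13 mm deep rim all round front and sides
- round_key (a joint): m the round key is pressed: 0 at rest, 0.003 at its stop; it counts as pressed from 0.002; takes 1 to 4 N and springs back
- round_key_top (a point): the middle of the top face of the round white key (14 mm across), under the cover on the right (-y) side of the front strip, 39.5 mm above the bench, 36 mm ahead of and 40 mm to the right of the balance's centre
- square_key (a joint): m the square key is pressed: 0 at rest, 0.003 at its stop; leave it alone
- square_key_top (a point): the middle of the top face of the square white key (13 mm), on the left (+y) side of the front strip, 80 mm from the round key; a flat display 50 mm wide lies between the two
- weighing_pan: the round steel weighing pan, 50 mm across, its rim 37.5 mm above the bench, in the rear half under the cover, centre 21 mm behind the balance's centre (57 mm behind the line of the keys). Origin at the foot of its pillar
- stone_dish: small white dish of stones, 53 mm across and 14 mm high, left of the balance; leave it alone. Origin at the centre of its underside
- ring: finger ring, 21 mm across and 6 mm high, lying left of the front of the balance; leave it alone. Origin at the centre of its underside
- tweezers_1: steel tweezers, 137 mm long, lying left beyond the dish; leave them alone. Origin at the centre of the underside
- bead_tin: round tin with a dull blue lid, 63 mm across and 30 mm high, right of the balance; leave it alone. Origin at the centre of its underside
- loupe: folding loupe, 26 x 61 x 16 mm, lying right of the front of the balance; leave it alone. Origin at the centre of its underside

How it is judged:
On the way, in this order (a step that is already met when the one before it is completed fails the run):
1. the released cover has popped up on its spring (value of joint cover between 0.55 and 1.2 rad), for 0.1 s.
2. the cover is pushed fully open (value of joint cover above 1.58 rad), for 0.1 s.
3. the round key is pressed with the cover open (value of joint round_key above 0.002 m and value of joint cover above 1.5 rad), for 0.05 s.
At the end, for the whole second after the job is handed in: the cover stays fully open (joint beyond 1.5 rad), the round key and the release tab have sprung back, the balance stands at rest on its feet within 20 mm of where it was, and the small things beside it lie within 15 mm of where they were (value of joint cover above 1.5 rad and value of joint round_key below 0.001 m and value of joint release_tab below 0.05 rad and distance of balance from where it was at the start of the episode below 0.02 m and angle between balance's own z axis and vertical below 0.03 rad and linear speed of balance below 0.01 m/s and distance of each of stone_dish, ring, tweezers_1, bead_tin, loupe from where it was at the start of the episode below 0.015 m); the robot touches nothing.
It fails at once if the balance is lifted, tipped or shoved more than 20 mm (distance of balance from where it was at the start of the episode above 0.02 m or angle between balance's own z axis and vertical above 0.12 rad or height (world z) of balance above 0.012 m).
It fails at once if the weighing pan is touched (contact force between any of the arm, the fingers and weighing_pan above 0.5 N).
It fails at once if the square key is pressed (value of joint square_key above 0.0015 m).
It fails at once if the round key is pressed before the cover is fully open (value of joint round_key above 0.0015 m and value of joint cover below 1.4 rad).
It fails at once if a small thing beside the balance is displaced by more than 15 mm (distance of any of stone_dish, ring, tweezers_1, bead_tin, loupe from where it was at the start of the episode above 0.015 m).
It also fails if it takes over 38 s, if anything falls off the work surface, if the arm or the gripper's body presses on something with over 40 N, if the wrist force passes 120 N, or if a joint passes its speed limit or range.

### The arm

A 6-joint arm with a two-finger parallel gripper is mounted at the origin on a cart in front of the work surface, level with it; the furniture and walls round the work are solid. World frame = base frame: x ahead of the robot, y to its left, z up, the work surface at z = 0. Lengths are in m, angles in rad, forces in N, time in s.
With the tool pointing down it reaches from about 0.3 to 0.875 m from the base axis. Payload 6.4 kg.
Tool frame: the origin (TCP) lies midway between the tips of the shut fingers; the grasp point (between the pads) lies env.grasp_offset behind it (env.grasp_offset is the distance from the TCP to the grasp point, in m); z points along the fingers, y is the line along which they close (so a half turn about z gives the same grasp; the last joint's range is limited). The gripper opens to 85 mm and grips with 20 to 120 N. Pads are 22 mm wide; open, the fingers measure 114 mm over their backs; the gripper's body (76 mm by 85 mm) begins 54 mm behind the grasp point. The pads swing forward as they close: fully open they stand 13 mm farther back than shut.
Start: joints at [-1.432, 0.181, 1.607, -0, 1.354, -0.206], TCP at [0.194, -0.541, 0.231] pointing down, gripper open.
Joint ranges: [-2.99, 2.99], [-0.89, 2.07], [0.3, 2.58], [-1.14, 4.28], [0, 2.63], [-3.12, 3.12]. Speed limits (rad/s): [2.57, 2.57, 3.01, 3.14, 3.14, 3.14].

### API

Orientations are given as a unit quaternion [x, y, z, w].
In Python, from rig import env gives the robot as it stands. The module is installed in compiled form; this text tells all that it offers.
- The arm moves only by the tool step_arm, never from a script. Its argument "commands" is a list of rows, each a list of 3 entries, a list of its own where there are three numbers: the gripper's target within -1 to 1 (fully open at 1, half-way at 0, shut at -1), then the shift along the tool's x, y, z in units of 50 mm (1.0 is 50 mm), then the turn, a rotation vector about the tool's x, y, z in units of 6 degrees (1.0 is 6 degrees). A call has 1 to 8 rows; each row is the pose to reach, as a shift and turn from the pose commanded when the call began, along the tool's axes at that moment; what a row does not reach only later rows make up. A row lasts 1/10 s, in which the tool goes at most 50 mm and 8.59 degrees, less where a joint would pass 70% of its speed; a pose out of reach is approached as far as the arm can. A call with a gripper value outside its range is refused whole. The fingers move at their own pace and stop on an object; "force" is the grip in N (left out, the last holds). Time passes only in rows, so rows that repeat a pose let the fingers close. It gives the time, the measured TCP pose, the force, the opening and the grip force at its end, in the units of the state.
- env.sense(): the state, without advancing time (a new reading comes with each control period).
- env.grab_frame(name): name is "scene" or "top" or "wrist"; returns the picture (480x640x3 uint8, blue, green, red); there is no depth.
- env.calibration(name): a dict with "K" (3x3 intrinsics, pixels), "k1" (the pictures are not rectified: a ray, as slopes to the right and down, at radius r is drawn at 1 + k1 r^2 times it, then the intrinsics apply), "eye" and "rotation" of the camera in the world; the wrist camera has in their place "hand_eye" (4x4, takes a point from camera to tool coordinates, whose origin is the TCP and whose axes are the flange's). Camera axes: x right, y down, z forward; pixel columns grow to the right and rows downward; lengths in m; the calibration is good to about 2 mm. A picture is of the moment at which its call begins: read the wrist's pose just before it. calibration takes no time and is no camera call.
- env.close_job(): hands the job in; it is judged then, once.
The state is a dict: "clock": time; "qpos": joint angles; "joint_velocities": joint speeds; "effort": joint torques, N m; "position": TCP position; "tool_rot": TCP orientation; "wrist_force": force on the tool from outside, world axes, zero at the start; "ft_torque": the same for the moment, N m; "gripper_width": finger opening in m; "gripper_force": force on a finger pad.
Only numpy, scipy, OpenCV 4.12 (cv2) and the standard library are available. Lean on these libraries where they do the work, as an engineer would, in place of code of your own. Each camera call takes 0.05 s, during which the arm holds its last target. There are 200 camera calls.

## Working session

There is one attempt and no reset: what is moved stays moved. The work goes in short steps, Python scripts to look and compute and a tool call to move; the robot and the scene stay as the last step left them, time stands still between calls to the robot, and variables do not carry over. Pictures are saved under pics/ and viewed, at most 13 in all, crops included, and the job is handed in when it is done.

Besides the shell and the picture viewer there is one more tool, called as name(argument=value, ...) on one line, values as JSON. step_arm: Moves the arm, as the interface text tells. Its arguments: {"type":"object","properties":{"commands":{"type":"array","items":{"type":"array"}},"force":{"type":"number"}},"required":["commands"]}

```bash
mkdir -p pics; cat > h.py <<'E'
import numpy as np, cv2
from scipy.spatial.transform import Rotation as R
from rig import env
def ray(name,u,v):
    c=env.calibration(name);K=np.array(c["K"]);k=c["k1"]
    d=np.array([(u-K[0,2])/K[0,0],(v-K[1,2])/K[1,1]]);s=d.copy()
    for _ in range(30): s=d/(1+k*(s@s))
    r=np.array([s[0],s[1],1.])
    return np.array(c["eye"]),np.array(c["rotation"])@r
def onz(name,u,v,z):
    e,r=ray(name,u,v);return e+r*(z-e[2])/r[2]
def proj(name,p):
    c=env.calibration(name);K=np.array(c["K"])
    q=np.array(c["rotation"]).T@(np.array(p)-np.array(c["eye"]));s=q[:2]/q[2]
    s=s*(1+c["k1"]*(s@s));return K[:2,:2]@s+K[:2,2]
def togo(p,rot=None):
    "shift in tool units (50mm) from the present pose to world point p"
    s=env.sense();return R.from_quat(s["tool_rot"]).inv().apply(np.array(p)-s["position"])/0.05
E
python3 - <<'E'
from h import *
for n in("top","scene"):
    cv2.imwrite(f"pics/{n}0.png",env.grab_frame(n));c=env.calibration(n);print(n,c["eye"],np.round(c["rotation"],3).tolist(),c["K"][0],c["k1"])
s=env.sense();print(s["tool_rot"],env.grasp_offset,s["clock"],R.from_quat(s["tool_rot"]).as_matrix().round(3).tolist())
E
```

```text
top [ 0.30813752 -0.08699798  0.89329692] [-0.638, 0.763, -0.08, 0.067] [491.63976591   0.         321.01570763] 0.025298103508441416
scene [-0.04088667  0.59876552  0.48626098] [-0.27, 0.804, -0.5, 0.175] [569.94005726   0.         321.07686943] -0.05122735789156705
[ 9.85173916e-01  1.71556837e-01  2.86854257e-05 -7.77954927e-04] 0.0187 0.1 [[0.941, 0.338, -0.0], [0.338, -0.941, 0.002], [0.0, -0.002, -1.0]]
```

View pics/top0.png

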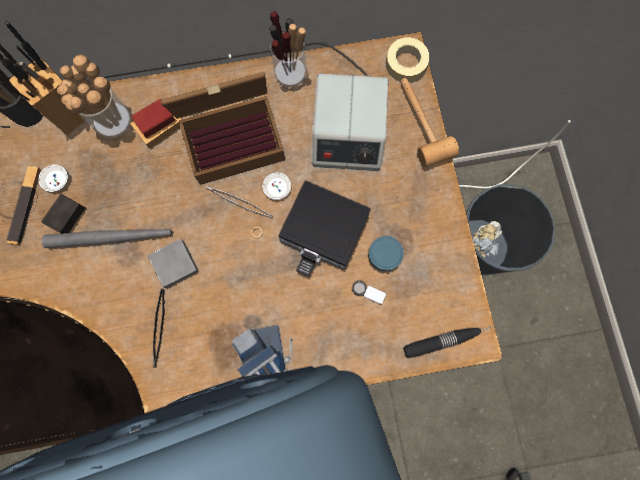

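View pics/scene0.png

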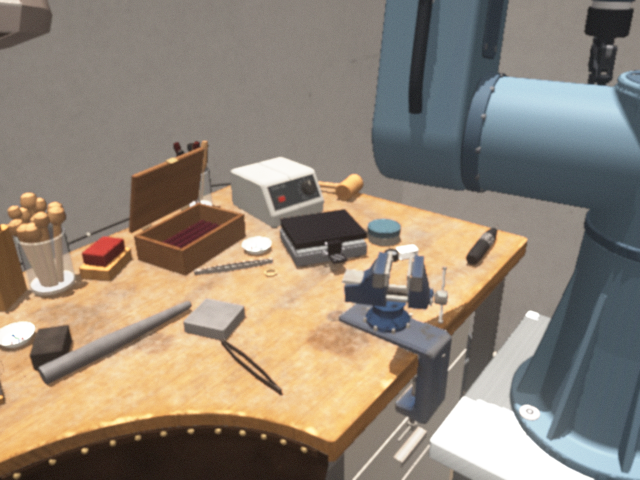

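The top view shows the balance at about (324,226), its tab at about (308,262), the dish at (277,186), the ring at (257,232), the tin at (386,253) and the loupe at (368,291). There is a vise near (260,350). I'll enlarge the balance.

```bash
python3 - <<'E'
from h import *
im=cv2.imread("pics/top0.png")[175:305,255:415]
cv2.imwrite("pics/crop0.png",cv2.resize(im,None,fx=5,fy=4.6,interpolation=cv2.INTER_CUBIC) if 0 else cv2.resize(im,(736,598),interpolation=cv2.INTER_CUBIC))
E
```

```text
(no output)
```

View pics/crop0.png

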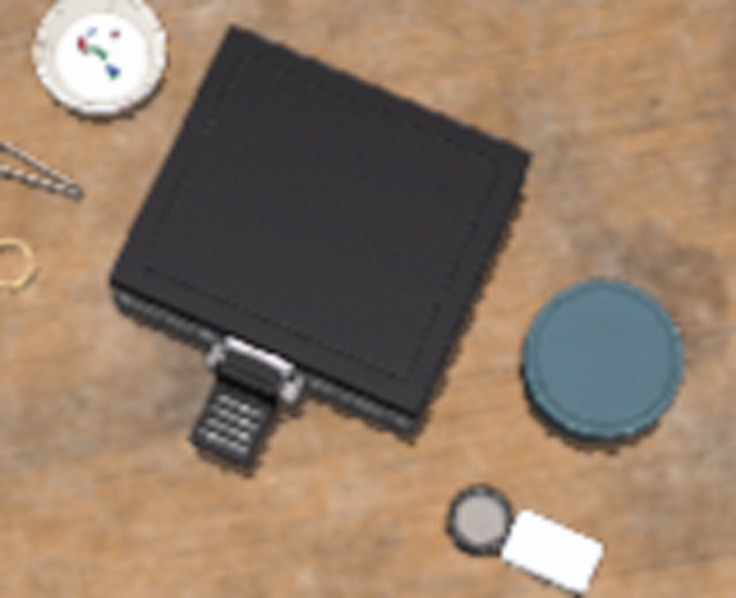

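The enlarged crop shows the cover's top corners at about (235,28), (530,157), (410,413) and (113,283), and the ribbed pad at (232,424).

```bash
python3 - <<'E'
from h import *
f=lambda u,v,z:onz("top",255+u/4.6,175+v/4.6,z)
P=[f(*c,.048) for c in((235,28),(530,157),(410,413),(113,283))]
for p in P: print(p.round(4))
print("sides",[np.linalg.norm(P[i]-P[i-3])for i in range(4)])
x=(P[0]+P[1]-P[2]-P[3])[:2];x/=np.linalg.norm(x);yy=(P[0]+P[3]-P[1]-P[2])[:2]
print("yaw",np.arctan2(x[1],x[0]),np.arctan2(yy[1],yy[0])-np.pi/2)
c=np.mean(P,0);print("ctr",c,"tab",f(232,424,.026))
for n,a in dict(dish=(100,55,.014),ring=(8,265,.006),tin=(603,358,.03),loupeA=(478,520,.01),loupeB=(555,550,.01)).items():print(n,f(*a).round(3))
y=np.array([-x[1],x[0]]);rel=lambda a:(x@(a[:2]-c[:2]),y@(a[:2]-c[:2]))
print("tab rel",rel(f(232,424,.026)))
c2=env.calibration("wrist");print(np.array(c2["hand_eye"]).round(3))
for pt in((260,350),(238,335),(280,335)):print("vise",onz("top",*pt,.08).round(3))
E
```

```text
Traceback (most recent call last):
  File "h.py", line 11, in onz
    e,r=ray(name,u,v);return e+r*(z-e[2])/r[2]
        ~~~^^^^^^^^^^
  File "h.py", line 9, in ray
    return np.array(c["eye"]),np.array(c["rotation"])@r
                              ~~~~~~~~~~~~~~~~~~~~~~~^~
ValueError: matmul: Input operand 1 has a mismatch in its core dimension 0, with gufunc signature (n?,k),(k,m?)->(n?,m?) (size 3 is different from 4)
```

```bash
sed -i 's/np.array(c\["rotation"\])/R.from_quat(c["rotation"]).as_matrix()/' h.py; cat > m.py <<'E'
from h import *
f=lambda u,v,z:onz("top",255+u/4.6,175+v/4.6,z)
P=[f(*c,.048) for c in((235,28),(530,157),(410,413),(113,283))]
for p in P: print(p.round(4))
print("sides",[np.linalg.norm(P[i]-P[i-3])for i in range(4)])
x=(P[0]+P[1]-P[2]-P[3])[:2];x/=np.linalg.norm(x);yy=(P[0]+P[3]-P[1]-P[2])[:2]
print("yaw",np.arctan2(x[1],x[0]),np.arctan2(yy[1],yy[0])-np.pi/2)
c=np.mean(P,0);print("ctr",c,"tab",f(232,424,.026))
for n,a in dict(dish=(100,55,.014),ring=(8,265,.006),tin=(603,358,.03),loupeA=(478,520,.01),loupeB=(555,550,.01)).items():print(n,f(*a).round(3))
y=np.array([-x[1],x[0]]);rel=lambda a:(x@(a[:2]-c[:2]),y@(a[:2]-c[:2]))
print("tab rel",rel(f(232,424,.026)))
c2=env.calibration("wrist");print(np.array(c2["hand_eye"]).round(3))
for pt in((260,350),(238,335),(280,335)):print("vise",onz("top",*pt,.08).round(3))
E
python3 m.py
```

```text
[ 0.6024 -0.1127  0.048 ]
[ 0.5303 -0.2162  0.048 ]
[ 0.4398 -0.1516  0.048 ]
[ 0.5096 -0.0491  0.048 ]
sides [np.float64(0.12615824778166598), np.float64(0.11118641521341356), np.float64(0.12402701361359555), np.float64(0.1124960312220263)]
yaw -0.6102561275406639 -0.6027715955010848
ctr [ 0.5205482  -0.13241827  0.048     ] tab [ 0.45128297 -0.08455529  0.026     ]
dish [ 0.613 -0.058  0.014]
ring [ 0.534 -0.007  0.006]
tin [ 0.451 -0.231  0.03 ]
loupeA [ 0.399 -0.173  0.01 ]
loupeB [ 0.383 -0.2    0.01 ]
tab rel (np.float64(-0.08419212932664721), np.float64(-0.00047056160373768613))
[[-0.001 -0.962 -0.272  0.069]
 [ 1.    -0.001 -0.    -0.   ]
 [-0.    -0.272  0.962 -0.141]
 [ 0.     0.     0.     1.   ]]
vise [0.322 0.011 0.08 ]
vise [0.352 0.042 0.08 ]
vise [ 0.34  -0.025  0.08 ]
```

```bash
cat > g.py <<'E'
from h import *
yaw=-.607;B=np.array([.5197,-.1318,0])
bx=np.array([np.cos(yaw),np.sin(yaw),0]);by=np.array([-bx[1],bx[0],0]);up=np.array([0,0,1.])
W=lambda x,y,z:B+bx*x+by*y+up*z
def tool(t=20):
    t=np.radians(t);tx=np.cos(t)*bx+np.sin(t)*up;tz=np.sin(t)*bx-np.cos(t)*up
    return R.from_matrix(np.c_[tx,np.cross(tz,tx),tz])
def go(p,rot=None):
    s=env.sense();r=R.from_quat(s["tool_rot"])
    print("shift",(r.inv().apply(p-s["position"])/.05).round(3),"turn",(np.degrees((r.inv()*(rot or tool())).as_rotvec())/6).round(2),"at bal",[float(((s["position"]-B)@a).round(4)) for a in(bx,by,up)],"F",np.round(s["wrist_force"],2),s["clock"])
E
python3 - <<'E'
from g import *
go(W(-.083,0,.12)); print(W(-.083,0,.12))
E
```

```text
shift [ 7.925 -6.845  2.223] turn [-1.6   3.08  8.99] at bal [-0.0341, -0.5214, 0.2305] F [ 0.55  1.29 -0.22] 0.1
[ 0.45152688 -0.08445631  0.12      ]
```

step_arm(commands=[[-1,[5,-4.3,0.5],[-1.6,3.08,8.99]],[-1,[5,-4.3,0.5],[-1.6,3.08,8.99]],[-1,[5,-4.3,0.5],[-1.6,3.08,8.99]],[-1,[5,-4.3,0.5],[-1.6,3.08,8.99]],[-1,[5,-4.3,0.5],[-1.6,3.08,8.99]],[-1,[5,-4.3,0.5],[-1.6,3.08,8.99]],[-1,[5,-4.3,0.5],[-1.6,3.08,8.99]],[-1,[5,-4.3,0.5],[-1.6,3.08,8.99]]], force=20)

```text
clock: 0.9
position: [0.3575, -0.2494, 0.2047]
tool_rot: [0.94, -0.294, 0.166, 0.051]
wrist_force: [0.1, -0.1, -0.2]
gripper_width: -0.0001
gripper_force: 0.0
```

```bash
python3 -c "
from g import *
go(W(-.083,0,.12))"
```

```text
shift [-0.892 -3.78   1.484] turn [-0.02  0.    0.01] at bal [-0.0661, -0.1891, 0.2047] F [ 0.07 -0.05 -0.19] 0.9
```

step_arm(commands=[[-1,[-0.89,-3.78,1.48],[0,0,0]],[-1,[-0.89,-3.78,1.48],[0,0,0]],[-1,[-0.89,-3.78,1.48],[0,0,0]],[-1,[-0.89,-3.78,1.48],[0,0,0]],[-1,[-0.89,-3.78,1.48],[0,0,0]],[-1,[-0.89,-3.78,1.48],[0,0,0]],[-1,[-0.89,-3.78,1.48],[0,0,0]]])

```text
clock: 1.6
position: [0.4514, -0.0909, 0.1217]
tool_rot: [0.94, -0.294, 0.166, 0.053]
wrist_force: [0.7, -0.9, -0.8]
gripper_width: 0.0
gripper_force: 0.0
```

```bash
cat >> h.py <<'E'
def wcam():
    s=env.sense();T=np.eye(4);T[:3,:3]=R.from_quat(s["tool_rot"]).as_matrix();T[:3,3]=s["position"]
    return T@np.array(env.calibration("wrist")["hand_eye"])
def wonz(T,u,v,z):
    c=env.calibration("wrist");K=np.array(c["K"]);d=np.array([(u-K[0,2])/K[0,0],(v-K[1,2])/K[1,1]]);s=d.copy()
    for _ in range(30): s=d/(1+c["k1"]*(s@s))
    r=T[:3,:3]@np.array([s[0],s[1],1.]);return T[:3,3]+r*(z-T[2,3])/r[2]
E
python3 -c "
from g import *
go(W(-.083,0,.12))
T=wcam();np.save('T1.npy',T);cv2.imwrite('pics/w1.png',env.grab_frame('wrist'))"
```

```text
shift [-0.078 -0.108  0.007] turn [ 0.02 -0.01  0.01] at bal [-0.0795, -0.0054, 0.1217] F [ 0.66 -0.91 -0.82] 1.6
```

View pics/w1.png

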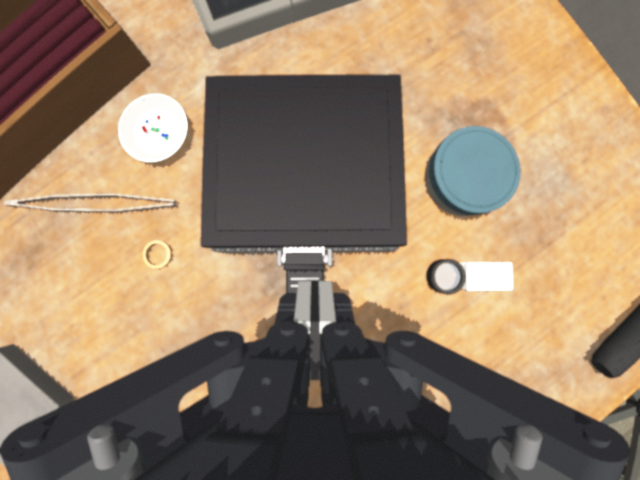

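The wrist view has the balance square to the picture. The cover's corners are at (206,76), (400,76), (405,246) and (202,247), and the hook is at about (305,257). The tab runs down to about (303,292), partly hidden by the fingertips.

```bash
python3 -c "
from g import *
T=np.load('T1.npy')
P=[wonz(T,*c,.048) for c in((206,76),(400,76),(405,246),(202,247))]
c=np.mean(P,0);x=P[0]+P[1]-P[2]-P[3];print(c,'yaw',np.arctan2(x[1],x[0]),[np.linalg.norm(P[i]-P[i-3]).round(4) for i in range(4)])
for q in [c]+P+[wonz(T,305,258,.05),wonz(T,304,280,.027)]: d=q-B;print((d@bx).round(4),(d@by).round(4))
s=env.sense();go(W(-.083,0,.12));print(env.calibration('wrist')['K'][0])
"
```

```text
[ 0.52291558 -0.13176199  0.048     ] yaw -0.6017286290584929 [np.float64(0.127), np.float64(0.1112), np.float64(0.1265), np.float64(0.1119)]
0.0026 0.0019
0.0585 0.0656
0.0583 -0.0613
-0.0529 -0.0617
-0.0534 0.0648
-0.0603 0.0005
-0.0747 0.0017
shift [-0.088 -0.116  0.012] turn [ 0.02 -0.02 -0.01] at bal [-0.0791, -0.0058, 0.1221] F [ 0.28 -0.85  0.1 ] 1.65
[371.20102131   0.         314.38206687]
```

```bash
cat >> g.py <<'E'
B=B+.001*(bx+by)
E
python3 -c "
from g import *
go(W(-.081,0,.038))"
```

```text
shift [-0.595 -0.138  1.572] turn [ 0.02 -0.02 -0.01] at bal [-0.0801, -0.0068, 0.1221] F [ 0.28 -0.85  0.1 ] 1.65
```

step_arm(commands=[[-1,[-0.3,-0.1,0.5],[0,0,0]],[-1,[-0.5,-0.13,1.1],[0,0,0]],[-1,[-0.6,-0.14,1.57],[0,0,0]],[-1,[-0.6,-0.14,1.57],[0,0,0]],[-1,[-0.6,-0.14,1.57],[0,0,0]],[-1,[-0.6,-0.14,1.57],[0,0,0]]])

```text
clock: 2.25
position: [0.4553, -0.0848, 0.0392]
tool_rot: [0.939, -0.295, 0.168, 0.053]
wrist_force: [0.4, -0.3, 0.6]
gripper_width: -0.0003
gripper_force: 0.0
```

```bash
python3 -c "
from g import *
go(W(-.081,0,.038))
T=wcam();np.save('T2.npy',T);cv2.imwrite('pics/w2.png',env.grab_frame('wrist')[100:400,160:480].repeat(2,0).repeat(2,1))"
```

```text
shift [-0.014  0.017  0.02 ] turn [ 0.01 -0.04 -0.01] at bal [-0.0807, 0.0009, 0.0392] F [ 0.41 -0.28  0.65] 2.25
```

View pics/w2.png

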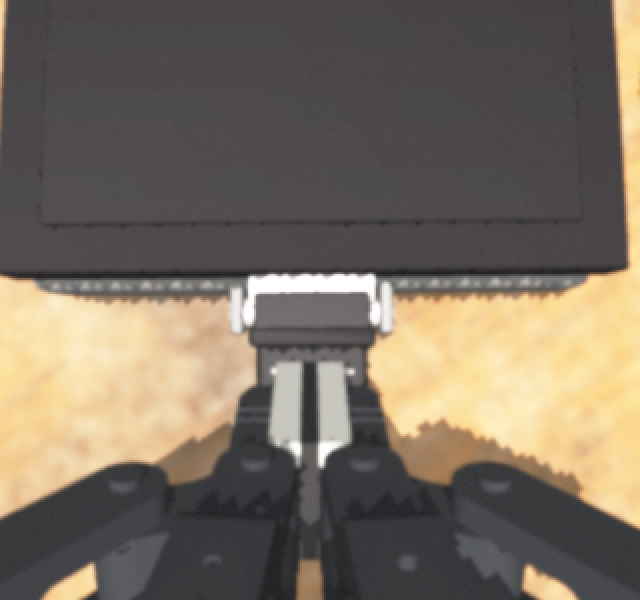

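The fingertips are centred over the paddle and clear of the hook. Next I press down.

step_arm(commands=[[-1,[-0.05,0,0.14],[0,0,0]],[-1,[-0.08,0,0.22],[0,0,0]],[-1,[-0.1,0,0.28],[0,0,0]],[-1,[-0.115,0,0.31],[0,0,0]],[-1,[-0.115,0,0.31],[0,0,0]],[-1,[-0.115,0,0.31],[0,0,0]]])

```text
clock: 2.9
position: [0.4547, -0.0835, 0.0211]
tool_rot: [0.94, -0.294, 0.167, 0.053]
wrist_force: [1.1, -1.8, 4.0]
gripper_width: 0.0001
gripper_force: 1.7
```

```bash
python3 -c "
from g import *
go(W(-.081,0,.038))
cv2.imwrite('pics/w3.png',env.grab_frame('wrist'))"
```

```text
shift [ 0.134  0.032 -0.31 ] turn [ 0.01 -0.02  0.01] at bal [-0.0819, 0.0016, 0.0211] F [ 1.06 -1.75  3.96] 2.9
```

View pics/w3.png

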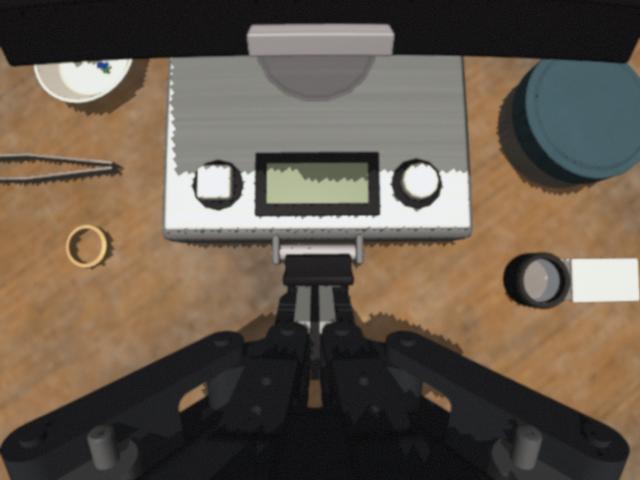

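The cover has popped up. The round key shows at (419,181), the square key at (213,183), and a small catch plate sits at the middle of the cover's edge. I'll back off and then push right of that plate.

```bash
python3 -c "
from g import *
T=wcam()
for q in (wonz(T,419,181,.0395),wonz(T,213,183,.0395)): print(q,[(q-B)@a for a in (bx,by)])
go(W(-.080,-.035,.092));go(W(-.045,-.035,.092));go(W(.04,-.035,.092))"
```

```text
[ 0.47071718 -0.14273271  0.0395    ] [np.float64(-0.03499658776854173), np.float64(-0.03791981019798896)]
[ 0.51471692 -0.07811234  0.0395    ] [np.float64(-0.03571667877190738), np.float64(0.040254675399450386)]
shift [ 0.525  0.732 -1.317] turn [ 0.01 -0.02  0.  ] at bal [-0.082, 0.0015, 0.0211] F [ 2.76 -1.28  4.09] 2.95
shift [ 1.183  0.732 -1.076] turn [ 0.01 -0.02  0.  ] at bal [-0.082, 0.0015, 0.0211] F [ 2.76 -1.28  4.09] 2.95
shift [ 2.779  0.733 -0.492] turn [ 0.01 -0.02  0.  ] at bal [-0.082, 0.0015, 0.0211] F [ 2.76 -1.28  4.09] 2.95
```

step_arm(commands=[[-1,[0,0,-0.4],[0,0,0]],[-1,[0,0,-1.0],[0,0,0]],[-1,[0.3,0.4,-1.3],[0,0,0]],[-1,[0.52,0.73,-1.32],[0,0,0]],[-1,[0.52,0.73,-1.32],[0,0,0]],[-1,[0.52,0.73,-1.32],[0,0,0]],[-1,[0.52,0.73,-1.32],[0,0,0]]])

```text
clock: 3.65
position: [0.4336, -0.1132, 0.0904]
tool_rot: [0.94, -0.294, 0.165, 0.052]
wrist_force: [0.3, 1.0, -0.1]
gripper_width: 0.0001
gripper_force: 0.0
```

```bash
python3 -c "
from g import *
go(W(-.045,-.035,.092));go(W(.01,-.035,.092));go(W(.04,-.035,.092))"
```

```text
shift [0.712 0.003 0.224] turn [0.01 0.02 0.01] at bal [-0.0823, -0.0349, 0.0904] F [ 0.31  0.96 -0.06] 3.65
shift [1.747 0.003 0.598] turn [0.01 0.02 0.01] at bal [-0.0823, -0.0349, 0.0904] F [ 0.31  0.96 -0.06] 3.65
shift [2.311 0.003 0.802] turn [0.01 0.02 0.01] at bal [-0.0823, -0.0349, 0.0904] F [ 0.31  0.96 -0.06] 3.65
```

step_arm(commands=[[-1,[0.3,0,0.09],[0,0,0]],[-1,[0.55,0,0.17],[0,0,0]],[-1,[0.78,0,0.25],[0,0,0]],[-1,[1.0,0,0.33],[0,0,0]],[-1,[1.22,0,0.41],[0,0,0]],[-1,[1.45,0,0.49],[0,0,0]],[-1,[1.75,0,0.6],[0,0,0]],[-1,[1.75,0,0.6],[0,0,0]]])

```text
clock: 4.45
position: [0.514, -0.1695, 0.0962]
tool_rot: [0.939, -0.294, 0.169, 0.053]
wrist_force: [-9.0, 3.4, 21.9]
gripper_width: -0.0003
gripper_force: 1.5
```

```bash
python3 -c "
from g import *
go(W(.03,-.035,.092));go(W(.05,-.035,.092))
cv2.imwrite('pics/s4.png',env.grab_frame('scene')[180:300,220:420].repeat(4,0).repeat(4,1))"
```

```text
shift [ 0.236 -0.004  0.177] turn [ 0.01 -0.06  0.  ] at bal [0.0158, -0.0352, 0.0962] F [-9.04  3.38 21.94] 4.45
shift [ 0.611 -0.004  0.317] turn [ 0.01 -0.06  0.  ] at bal [0.0158, -0.0352, 0.0962] F [-9.04  3.38 21.94] 4.45
```

View pics/s4.png

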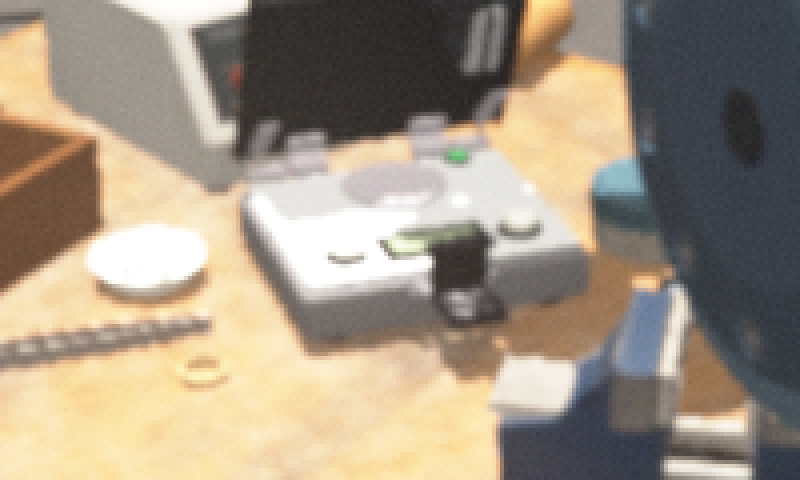

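```bash
python3 -c "
from g import *
for p in(W(.0158,-.035,.096),W(.0158,-.035,.2),W(.058,0,.034),W(.058,.065,.148),W(.058,-.065,.148),W(-.028,.065,.109)):print(proj('scene',p).round())
go(W(.01,-.035,.092))
a=env.grab_frame('scene')[60:300,200:520];b=env.grab_frame('wrist')[:400,100:540]
cv2.imwrite('pics/s5.png',np.hstack([cv2.resize(a,(400,300)),cv2.resize(b,(330,300))]));go(W(.01,-.035,.092))"
```

```text
[339. 195.]
[339. 139.]
[314. 220.]
[278. 167.]
[347. 159.]
[291. 205.]
shift [-0.131 -0.003  0.045] turn [ 0.01 -0.06  0.  ] at bal [0.0153, -0.0351, 0.0964] F [-8.91  4.45 21.21] 4.5
shift [-0.118 -0.002  0.048] turn [ 0.01 -0.06  0.  ] at bal [0.0147, -0.0351, 0.0963] F [-9.09  2.73 18.85] 4.6
```

View pics/s5.png

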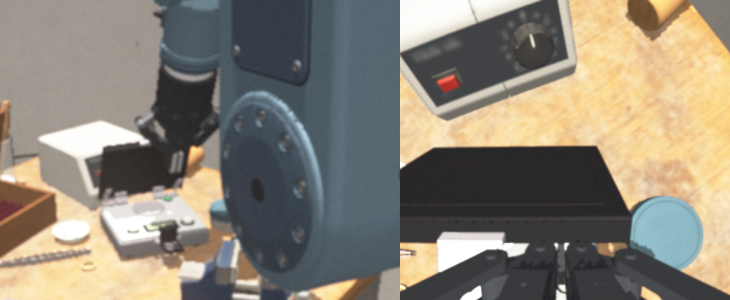

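The cover is up at roughly 1.3 rad, but its edge is pressing up under the knuckles of the gripper. I'll back off, raise the tool and push with only the tips.

```bash
python3 -c "
from g import *
go(W(-.015,-.035,.092));go(W(-.02,-.035,.122))"
```

```text
shift [-0.586 -0.002 -0.126] turn [ 0.01 -0.06  0.  ] at bal [0.0147, -0.0351, 0.0963] F [-9.09  2.73 18.85] 4.6
shift [-0.471 -0.002 -0.723] turn [ 0.01 -0.06  0.  ] at bal [0.0147, -0.0351, 0.0963] F [-9.09  2.73 18.85] 4.6
```

step_arm(commands=[[-1,[-0.25,0,-0.09],[0,0,0]],[-1,[-0.47,0,-0.17],[0,0,0]],[-1,[-0.47,0,-0.3],[0,0,0]],[-1,[-0.35,0,-0.77],[0,0,0]],[-1,[-0.35,0,-0.77],[0,0,0]],[-1,[-0.35,0,-0.77],[0,0,0]]])

```text
clock: 5.2
position: [0.4869, -0.1504, 0.1243]
tool_rot: [0.94, -0.294, 0.167, 0.053]
wrist_force: [-0.4, -0.2, -0.2]
gripper_width: 0.0001
gripper_force: 0.0
```

```bash
python3 -c "
from g import *
go(W(.03,-.035,.122));go(W(.05,-.035,.122))
b=env.grab_frame('wrist');a=env.grab_frame('scene')[110:270,250:410]
cv2.imwrite('pics/w6.png',np.hstack([cv2.resize(b,(480,360)),cv2.resize(a,(320,360))]))"
```

```text
shift [0.873 0.001 0.37 ] turn [ 0.01 -0.03  0.  ] at bal [-0.0174, -0.035, 0.1243] F [-0.41 -0.17 -0.17] 5.2
shift [1.249e+00 1.000e-03 5.080e-01] turn [ 0.01 -0.03  0.  ] at bal [-0.0174, -0.035, 0.1243] F [-0.41 -0.17 -0.17] 5.2
```

View pics/w6.png

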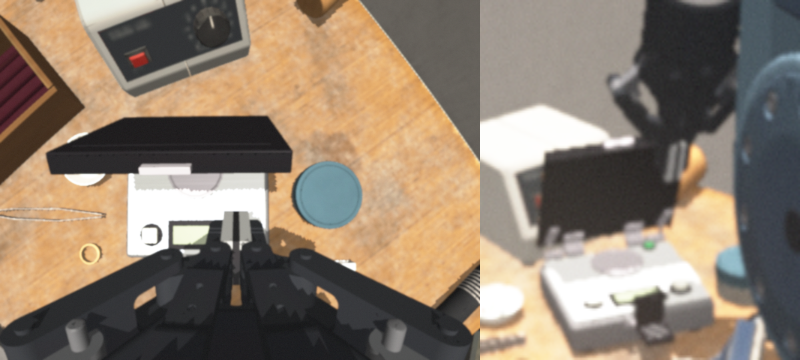

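```bash
python3 -c "
from g import *
T=wcam()
for th in np.arange(.7,1.7,.1):
    z=.034+.114*np.sin(th);q=wonz(T,230,231,z);print(th.round(2),((q-B)@bx).round(4),(.058-.114*np.cos(th)).round(4),z.round(3))
q=wonz(T,201,313,.0395);print([(q-B)@a for a in(bx,by)])"
```

```text
0.7 0.0127 -0.0292 0.107
0.8 0.012 -0.0214 0.116
0.9 0.0113 -0.0129 0.123
1.0 0.0108 -0.0036 0.13
1.1 0.0103 0.0063 0.136
1.2 0.0099 0.0167 0.14
1.3 0.0096 0.0275 0.144
1.4 0.0093 0.0386 0.146
1.5 0.0092 0.0499 0.148
1.6 0.0092 0.0613 0.148
[np.float64(-0.03444659200089588), np.float64(0.038145144135026426)]
```

step_arm(commands=[[-1,[0.25,0,0.08],[0,0,0]],[-1,[0.48,0,0.16],[0,0,0]],[-1,[0.65,0,0.22],[0,0,0]],[-1,[0.8,0,0.28],[0,0,0]],[-1,[0.95,0,0.33],[0,0,0]],[-1,[1.1,0,0.38],[0,0,0]],[-1,[1.1,0,0.38],[0,0,0]]])

```text
clock: 6.0
position: [0.5351, -0.184, 0.1249]
tool_rot: [0.94, -0.294, 0.166, 0.053]
wrist_force: [-0.2, -0.3, 0.7]
gripper_width: 0.0
gripper_force: 0.0
```

```bash
python3 -c "
from g import *
go(W(.06,-.035,.122));go(W(.067,-.035,.122))"
```

```text
shift [ 0.329 -0.003  0.182] turn [ 0.01 -0.02  0.  ] at bal [0.0414, -0.0351, 0.1249] F [-0.24 -0.33  0.65] 6.0
shift [ 0.46  -0.003  0.23 ] turn [ 0.01 -0.02  0.  ] at bal [0.0414, -0.0351, 0.1249] F [-0.24 -0.33  0.65] 6.0
```

Force is low, so I'll continue in small rows.

step_arm(commands=[[-1,[0.12,0,0.05],[0,0,0]],[-1,[0.22,0,0.09],[0,0,0]],[-1,[0.32,0,0.13],[0,0,0]],[-1,[0.38,0,0.15],[0,0,0]],[-1,[0.38,0,0.15],[0,0,0]]])

```text
clock: 6.5
position: [0.5513, -0.1952, 0.1242]
tool_rot: [0.94, -0.294, 0.166, 0.053]
wrist_force: [-0.6, -0.1, 0.5]
gripper_width: 0.0
gripper_force: 0.0
```

```bash
python3 -c "
from g import *
go(W(.067,-.035,.122));go(W(.073,-.035,.122))"
```

```text
shift [ 0.095 -0.002  0.082] turn [ 0.01 -0.01  0.  ] at bal [0.0611, -0.0351, 0.1242] F [-0.59 -0.05  0.48] 6.5
shift [ 0.208 -0.002  0.123] turn [ 0.01 -0.01  0.  ] at bal [0.0611, -0.0351, 0.1242] F [-0.59 -0.05  0.48] 6.5
```

step_arm(commands=[[-1,[0.04,0,0.015],[0,0,0]],[-1,[0.08,0,0.03],[0,0,0]],[-1,[0.12,0,0.04],[0,0,0]],[-1,[0.12,0,0.04],[0,0,0]]])

```text
clock: 6.9
position: [0.5563, -0.1987, 0.1244]
tool_rot: [0.94, -0.294, 0.166, 0.053]
wrist_force: [-0.5, 0.2, -0.9]
gripper_width: -0.0
gripper_force: 0.0
```

```bash
python3 -c "
from g import *
go(W(.073,-.035,.122))
b=env.grab_frame('wrist');a=env.grab_frame('scene')[110:270,250:410]
cv2.imwrite('pics/w7.png',np.hstack([cv2.resize(b,(480,360)),cv2.resize(a,(320,360))]))"
```

```text
shift [ 0.091 -0.001  0.085] turn [ 0.01 -0.01  0.  ] at bal [0.0673, -0.0351, 0.1244] F [-0.52  0.16 -0.89] 6.9
```

View pics/w7.png

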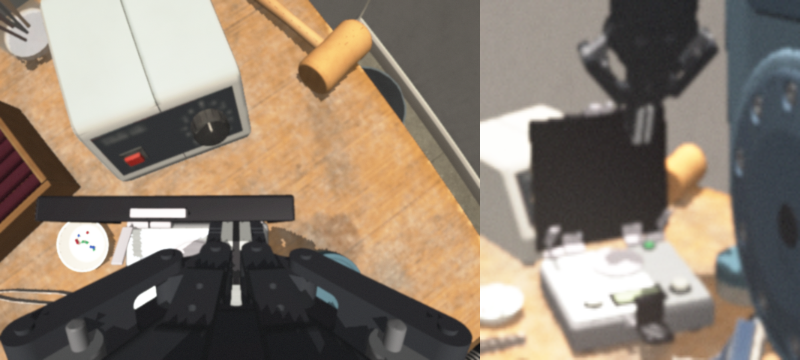

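The cover is now nearly upright, with its lower edge at row 220 of the left panel, which is v≈293.

```bash
python3 -c "
from g import *
T=wcam()
for v in(261,290,294):
  q=wonz(T,130,v,.1479);print(v,((q-B)@bx).round(4))
go(W(.073,-.035,.122))"
```

```text
261 0.0838
290 0.0734
294 0.0719
shift [ 0.093 -0.001  0.086] turn [ 0.01 -0.01  0.  ] at bal [0.0671, -0.035, 0.1245] F [-0.48  0.14 -0.11] 7.0
```

step_arm(commands=[[-1,[0.04,0,0.015],[0,0,0]],[-1,[0.08,0,0.03],[0,0,0]],[-1,[0.08,0,0.03],[0,0,0]]])

```text
clock: 7.3
position: [0.5592, -0.2007, 0.1239]
tool_rot: [0.94, -0.294, 0.165, 0.052]
wrist_force: [-3.3, 2.1, 0.8]
gripper_width: 0.0001
gripper_force: 1.5
```

The wrist reads about 4 N against the push, so the cover is at its stop. Next is the round key.

```bash
python3 -c "
from g import *
go(W(-.0255,-.039,.122));go(W(-.0255,-.039,.052))"
```

```text
shift [-1.822  0.08  -0.622] turn [0.01 0.01 0.01] at bal [0.0708, -0.035, 0.1239] F [-3.34  2.07  0.82] 7.3
shift [-2.3    0.078  0.694] turn [0.01 0.01 0.01] at bal [0.0708, -0.035, 0.1239] F [-3.34  2.07  0.82] 7.3
```

step_arm(commands=[[-1,[-0.6,0.02,-0.2],[0,0,0]],[-1,[-1.2,0.05,-0.41],[0,0,0]],[-1,[-1.82,0.08,-0.62],[0,0,0]],[-1,[-1.82,0.08,-0.62],[0,0,0]],[-1,[-2.0,0.08,0],[0,0,0]],[-1,[-2.3,0.08,0.69],[0,0,0]],[-1,[-2.3,0.08,0.69],[0,0,0]],[-1,[-2.3,0.08,0.69],[0,0,0]]])

```text
clock: 8.1
position: [0.4785, -0.1497, 0.0525]
tool_rot: [0.94, -0.294, 0.165, 0.052]
wrist_force: [-0.1, 0.3, 0.6]
gripper_width: -0.0003
gripper_force: 0.0
```

```bash
python3 -c "
from g import *
go(W(-.0255,-.039,.052));go(W(-.0255,-.039,.0405))
b=env.grab_frame('wrist')[120:360,200:520]
cv2.imwrite('pics/w8.png',cv2.resize(b,(640,480)))"
```

```text
shift [-0.019 -0.004  0.003] turn [0.01 0.   0.  ] at bal [-0.0247, -0.0392, 0.0525] F [-0.14  0.3   0.58] 8.1
shift [-0.098 -0.004  0.219] turn [0.01 0.   0.  ] at bal [-0.0247, -0.0392, 0.0525] F [-0.14  0.3   0.58] 8.1
```

View pics/w8.png

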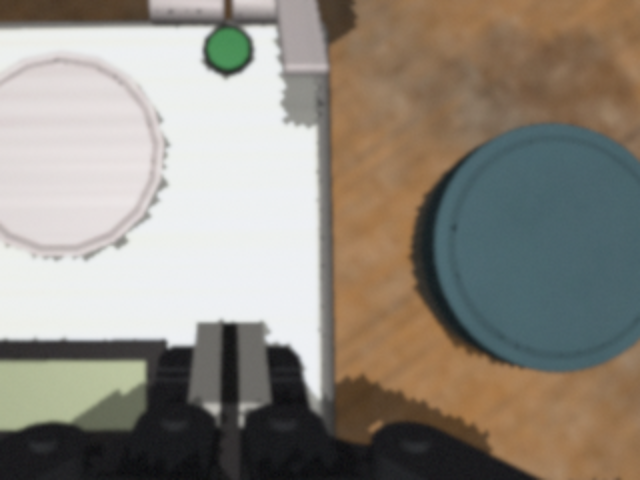

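The fingertips cover the key and stand clear of the pan and the display. I'll press in small steps.

step_arm(commands=[[-1,[-0.06,0,0.13],[0,0,0]],[-1,[-0.08,0,0.18],[0,0,0]],[-1,[-0.1,0,0.22],[0,0,0]],[-1,[-0.1,0,0.22],[0,0,0]]])

```text
clock: 8.55
position: [0.4783, -0.1494, 0.0411]
tool_rot: [0.94, -0.294, 0.167, 0.053]
wrist_force: [1.2, 0.4, 2.5]
gripper_width: -0.0001
gripper_force: 1.0
```

step_arm(commands=[[-1,[-0.01,0,0.025],[0,0,0]],[-1,[-0.015,0,0.035],[0,0,0]],[-1,[-0.015,0,0.035],[0,0,0]]])

```text
clock: 8.85
position: [0.4782, -0.1493, 0.0391]
tool_rot: [0.94, -0.294, 0.167, 0.053]
wrist_force: [2.1, -0.2, 3.2]
gripper_width: -0.0002
gripper_force: 1.8
```

step_arm(commands=[[-1,[-0.01,0,0.02],[0,0,0]],[-1,[-0.015,0,0.04],[0,0,0]],[-1,[-0.015,0,0.04],[0,0,0]]])

```text
clock: 9.15
position: [0.4786, -0.1495, 0.0381]
tool_rot: [0.94, -0.294, 0.167, 0.053]
wrist_force: [-7.8, 3.6, 23.4]
gripper_width: -0.0001
gripper_force: 11.7
```

The key is firmly at its stop, so I'll lift off.

step_arm(commands=[[-1,[0.02,0,-0.06],[0,0,0]],[-1,[0.1,0,-0.4],[0,0,0]],[-1,[0.1,0,-1.2],[0,0,0]],[-1,[0,0,-2.2],[0,0,0]],[-1,[0,0,-2.2],[0,0,0]],[-1,[0,0,-2.2],[0,0,0]],[-1,[0,0,-2.2],[0,0,0]]])

```text
clock: 9.85
position: [0.4455, -0.1267, 0.1382]
tool_rot: [0.94, -0.294, 0.165, 0.052]
wrist_force: [0.5, 0.4, 0.2]
gripper_width: -0.0001
gripper_force: 0.0
```

```bash
python3 -c "
from g import *
go(W(0,0,.2))
b=env.grab_frame('wrist');a=env.grab_frame('scene')[110:270,250:410]
cv2.imwrite('pics/w9.png',np.hstack([cv2.resize(b,(480,360)),cv2.resize(a,(320,360))]))"
```

```text
shift [ 1.641 -0.781 -0.723] turn [0.01 0.02 0.01] at bal [-0.0648, -0.0392, 0.1382] F [0.49 0.36 0.16] 9.85
```

View pics/w9.png

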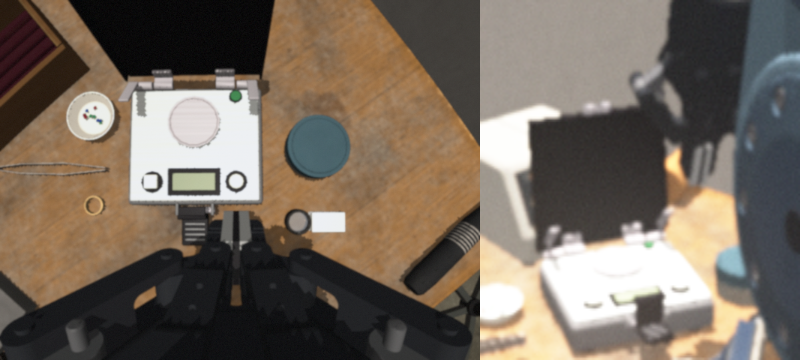

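The cover stands open and the key and tab are back up. The small things look undisturbed and the arm is clear of everything, so I'm handing in.

```bash
python3 -c "
from rig import env
print(env.close_job())"
```

```text
the job is handed in; nothing more can be done
None
```

I released the cover, pushed it back to its stop, pressed the round key down to its stop, and handed the job in with the arm clear; the hand-in gave no pass or fail verdict.

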